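# Park the board shuttle at its mid stop and start the scan

### The job

One of the two blue sprung shuttles carries the green circuit board: push that shuttle back at its yellow front pad until it has passed its brass stop pin, then let it spring back so that it latches against the pin at mid position, with the board still lying in its nest and untouched by the fingers. When the shuttle is latched, press the green start button fully down and let go. Nothing is to be picked up, and the empty shuttle and everything else stay as they are.

Things in the scene. Friction and masses are not known exactly. Their poses are not given: they have to be found in the camera images.
- shuttle_a (a joint): travel in m of the blue shuttle carrying the green board, along its +x. 0 = sprung fully forward (start), 0.030 = latched at the stop pin (mid), 0.060 = rear stop. The pin has surely dropped in beyond 0.036: push to 0.040 to 0.055, then back off; let go below 0.030 it springs forward again. Spring: 3 N at 0, 5 N at 0.030, 7 N at 0.060; the pin adds about 2 N before 0.030.
- shuttle_a_face (a point): centre of the yellow push pad (70 mm wide, 22 mm high) on that shuttle's front, on its outer surface, 30 mm above the table. x axis: horizontal, the direction to push in; z up. The shuttle is a block 119 mm long (x) and 90 mm wide (y), from 14 to 50 mm above the table; the front rim above the pad is yellow too; the table before the pad is free.
- shuttle_a_nest (a point): centre of the floor of the recess on top of that shuttle, 44 mm above the table, 62 mm behind the push pad; axes as the push pad. The recess is 105 x 76 mm, with a rim 6 mm high around it.
- lane_a: fixed dark base plate under that shuttle, 12 mm thick, 225 mm long; x is the push direction. Origin on the table under the shuttle's centre line, 87 mm behind the push pad at the start. It spans x -85 to 140 mm and y -55 to 95 mm; its front edge is level with the shuttle's front at the start.
- pin_a (a joint): stop pin of that shuttle: 0 = out, at rest beside the shuttle or locking it; up to 0.012 m = pressed aside into its housing while the shuttle's ramp passes.
- pin_a_top (a point): top of that brass stop pin (10 mm diameter, upright, top 56 mm above the table), at the left flank of the shuttle, seen in the push direction, in front of a 52 mm high aluminium housing. It works by itself and need not be touched.
- board: the green circuit board, 100 x 70 x 4 mm, with parts up to 9 mm high on it, lying loose in the shuttle's recess with 2.5 to 3 mm play each way; origin at the centre of its underside.
- shuttle_b (a joint): travel in m of the other, empty shuttle of the same shape, on its own base; 0 = sprung fully forward. It must stay there.
- shuttle_b_face (a point): centre of the yellow push pad of the empty shuttle; axes as for the other.
- start (a joint): green start button: 0 = up, 0.006 m = fully down (takes 4 N); springs up again.
- start_top (a point): centre of the top of the green start button (30 mm diameter), pressed straight down; it stands on a grey box of 75 x 65 x 35 mm.
- jar_mid (a point): bystander: closed jar, 38 mm diameter, 55 mm high, standing between the two shuttles; this point is at half its height.
- bin: bystander: red open parts bin, 85 x 70 x 35 mm; origin at the centre of its underside.
- driver: bystander: black-handled screwdriver, 160 mm long, lying before the gap between the two shuttles, handle towards the robot; origin on the underside, about its middle.
- spool: bystander: grey spool, 56 mm diameter, 44 mm high, behind the shuttles.
- flux: bystander: bottle, 44 mm diameter, 110 mm high, behind the shuttles.
- mug: bystander: white mug, 76 mm diameter, 90 mm high, at the left back.
- gauge: bystander: steel block 70 x 50 x 30 mm with a small round knob on top, at the right back.
Not all that is in view belongs to the job. Leave any purple look-alike of the part that bears start alone.

How it is judged:
On the way, in this order (a step that is already met when the one before it is completed fails the run):
1. the pin is pressed aside by the passing shuttle with the board (value of joint pin_a above 0.005 m and value of joint shuttle_a above 0.01 m), for 0.02 s.
2. it has sprung back and is latched against the pin at mid position (value of joint shuttle_a between 0.027 and 0.033 m and value of joint pin_a below 0.002 m), for 0.2 s.
3. then the start button is pressed down (value of joint start above 0.0045 m), for 0.05 s.
At the end, for the whole second after the job is handed in: The shuttle with the board rests against its stop pin at mid travel (27 to 33 mm), the pin is out (under 2 mm), the board lies flat in its nest (within 7 mm of its centre), the empty shuttle is fully forward (under 3 mm) and the start button is up again (under 1.5 mm) (all of step 2 and value of joint start below 0.0015 m and value of joint shuttle_b below 0.003 m and horizontal distance between board and shuttle_a_nest below 0.007 m and z of board in the frame of shuttle_a_nest below 0.003 m and angle between board's own z axis and vertical below 0.05 rad and linear speed of board below 0.02 m/s); the robot touches nothing.
It fails at once if the empty shuttle is pushed (over 10 mm) (value of joint shuttle_b above 0.01 m).
It fails at once if the board is lifted or knocked out of its nest (z of board in the frame of shuttle_a_nest above 0.006 m).
It fails at once if the fingers touch the board (contact force between the fingers and board above 0.5 N).
It fails at once if a bystander is moved or lifted (over 15 mm) (distance of any of jar_mid, bin, driver, spool, flux, mug, gauge from where it was at the start of the episode above 0.015 m).
It also fails if it takes over 48 s, if anything falls off the work surface, if the arm or the gripper's body presses on something with over 40 N, if the wrist force passes 120 N, or if a joint passes its speed limit or range.

### The arm

A 7-joint arm with a two-finger parallel gripper is mounted at the origin on the work surface. World frame = base frame: x ahead of the robot, y to its left, z up, the work surface at z = 0. Lengths are in m, angles in rad, forces in N, time in s.
With the tool pointing down it reaches from about 0.35 to 0.9 m from the base axis. Payload 8.1 kg.
Tool frame: the origin (TCP) lies on the centre line of the jaws, within the pads' length; the fingertips stand 17 mm ahead of it and the grasp point (between the pads) lies 2 mm behind it; z points along the fingers, y is the direction in which the jaws open and shut (so a half turn about z gives the same grasp; the last joint's range is limited). The gripper opens to 92 mm and grips with 3 to 60 N. Pads are 19 mm wide; open, the fingers measure 130 mm over their backs; the gripper's body (75 mm by 190 mm) begins 47 mm behind the grasp point.
Start: joints at [-1.368, 0.434, 0.025, 1.573, -0.012, 1.134, -0.075], TCP at [0.188, 0.596, 0.244] pointing down, gripper open.
Joint ranges: [-2.62, 2.62], [-0.44, 2.09], [-1.27, 1.32], [0.08, 2.57], [-1.32, 4.46], [0.12, 2], [-2.74, 2.74]. Speed limits (rad/s): [2.22, 2.22, 3.01, 3.01, 3.14, 3.14, 3.14].

### API

Orientations are given as a rotation vector (axis times angle).
In Python, from cell import arm gives the robot as it stands.
- The arm moves only by the shell command python3 -m creep 'ROWS' [FORCE]. ROWS is JSON, a list that holds one entry, the list of rows, each a list of 7 numbers: the shift along the world's x, y, z in cm, then the turn, a rotation vector about the world's x, y, z in degrees, then the opening, from -1 (shut) to 1 (fully open), so that 0 is half open. In form: [[[tx, ty, tz, ax, ay, az, jaw], ...]]. A call has 1 to 5 rows; each row is the pose to reach, as a shift and turn from the pose commanded when the call began; what a row does not reach only later rows make up. A row lasts 1/10 s, in which the tool goes at most 50 mm and 8.59 degrees, less where a joint would pass 70% of its speed; a pose out of reach is approached as far as the arm can. A call with a gripper value outside its range is refused whole. The fingers move at their own pace and stop on an object; FORCE is the grip in N (left out, the last holds). Time passes only in rows, so rows that repeat a pose let the fingers close. It gives the time, the measured TCP pose, the force and the opening at its end, in the units of the state.
- arm.observe(): the state, without advancing time (a new reading comes with each control period).
- arm.get_image(name): name is "scene" or "top"; returns the picture (384x512x3 uint8, red, green, blue); there is no depth.
- arm.camera_model(name): a dict with "vfov" (degrees; the focal length in pixels is half the picture's height over the tangent of half this angle, whatever the lens; pixels are square), "cx", "cy" (the principal point, pixels), "cam_to_world" (4x4, takes a point from camera to world coordinates). Camera axes: x right, y down, z forward; pixel columns grow to the right and rows downward; lengths in m; the calibration is good to about 2 mm. A picture is of the moment at which its call begins. camera_model takes no time and is no camera call.
- arm.sign_off(): hands the job in, once; it reports no verdict.
The state is a dict: "clock": time; "joints": joint angles; "dq": joint speeds; "joint_efforts": joint torques, N m; "position": TCP position; "ee_rot": TCP orientation; "force": force on the tool from outside, world axes, zero at the start; "ft_torque": the same for the moment, N m; "width": opening from 0.0 (shut) to 1.0 (fully open).
Only numpy, scipy, OpenCV 4.12 (cv2) and the standard library are available. Lean on these libraries where they do the work, as an engineer would, in place of code of your own. Each camera call takes 0.05 s, during which the arm holds its last target.

## Working session

There is one attempt and no reset: what is moved stays moved. The work goes in short steps, Python scripts to look and compute and a shell command to move; the robot and the scene stay as the last step left them, time stands still between calls to the robot, and variables do not carry over. Pictures are saved under pics/ and viewed, and the job is handed in when it is done.

```bash
mkdir -p pics; ls; python3 - <<'E'
from cell import arm
import cv2
for n in("scene","top"):
    im=arm.get_image(n); cv2.imwrite(f"pics/{n}0.png",im[:,:,::-1])
    c=arm.camera_model(n); print(n,c)
print(arm.observe())
E
```

```text
pics
scene {'vfov': 54.71363535020806, 'cx': 252.99762091058142, 'cy': 195.94077134982697, 'cam_to_world': array([[-0.84807715,  0.36747207, -0.38174524,  0.99769735],
       [ 0.5295234 ,  0.56160425, -0.63577169,  0.66711457],
       [-0.01923859, -0.74132648, -0.67086879,  0.79580116],
       [ 0.        ,  0.        ,  0.        ,  1.        ]])}
top {'vfov': 51.29090079167516, 'cx': 256.8125483792458, 'cy': 195.77402089581653, 'cam_to_world': array([[-0.00606087, -0.99117152,  0.13244731,  0.45743428],
       [-0.99989579,  0.00427154, -0.01378966,  0.01357336],
       [ 0.01310216, -0.13251708, -0.99109412,  1.10523   ],
       [ 0.        ,  0.        ,  0.        ,  1.        ]])}
{'clock': 0.1, 'joints': array([-1.36757369,  0.43515209,  0.02496905,  1.57398418, -0.01157935,
        1.13399252, -0.07511944]), 'dq': array([-4.62930170e-04,  2.02397568e-04, -5.69099307e-05, -2.18405694e-03,
        3.99904815e-04, -1.90999005e-03,  7.31802490e-04]), 'joint_efforts': array([ 3.20410756e-03, -6.69122458e+01,  9.87996832e-01, -3.15143681e+01,
       -6.05329173e-02,  3.75720905e-02,  7.07504796e-05]), 'position': array([0.18809794, 0.59558154, 0.24303262]), 'ee_rot': array([-4.78622208e-01, -3.10484914e+00,  2.18317206e-03]), 'force': array([-0.48032202,  0.1678441 ,  0.57394827]), 'ft_torque': array([-0.06967975, -0.02579469,  0.0345251 ]), 'width': 1.002628825067426}
```

View pics/scene0.png

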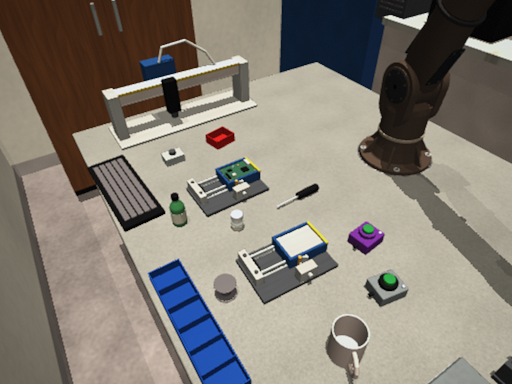

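View pics/top0.png

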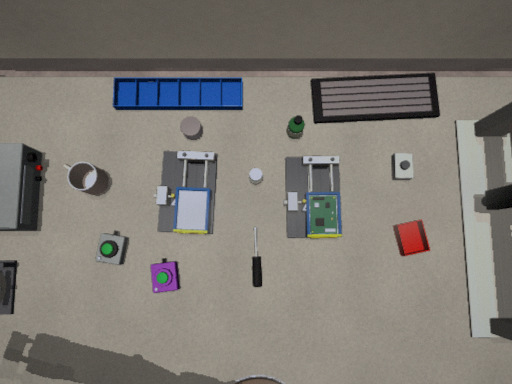

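The scene shows the board shuttle at (238,175), the empty one with a white floor at (300,243), a grey-box start button at (388,283) and a purple look-alike at (368,232). In the top view the board shuttle is at (323,215), the empty one at (192,210), the grey-box button at (109,249) and the purple one at (164,277). The grey box fits the start button. I'll confirm with enlarged crops.

```bash
python3 - <<'E'
import cv2,numpy as np
t=cv2.imread("pics/top0.png")
a=cv2.resize(t[145:250,275:355],None,fx=5,fy=5,interpolation=cv2.INTER_CUBIC)
b=cv2.resize(t[225:330,90:190][:105,:75],None,fx=5,fy=5,interpolation=cv2.INTER_CUBIC)
cv2.imwrite("pics/crop1.png",np.hstack([a,b]))
E
```

```text
(no output)
```

View pics/crop1.png

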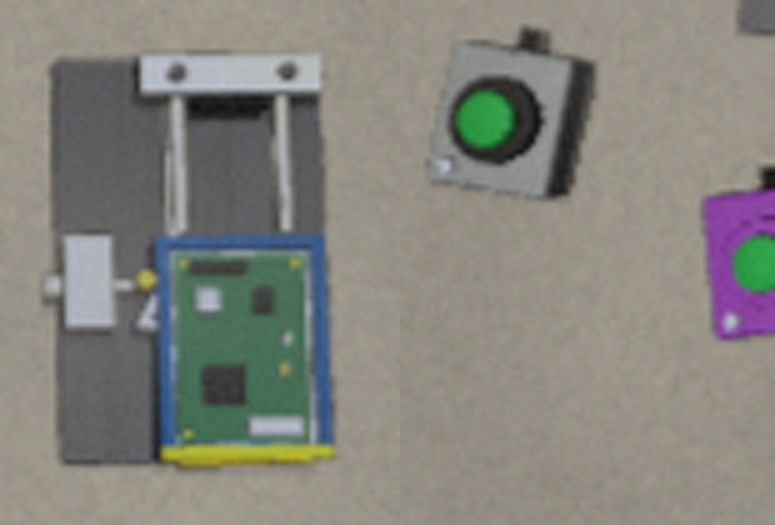

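The crop shows the green board in the right-hand shuttle, with its yellow rim at the front and the brass pin at the left flank. The green button at top pixel (107,249) stands on the grey box, and the other one is purple. Next I measure.

```bash
cat > h.py <<'E'
import cv2,numpy as np
from cell import arm
def ray(n,p):
    c=arm.camera_model(n);T=c["cam_to_world"];f=192/np.tan(np.radians(c["vfov"]/2))
    d=T[:3,:3]@np.array([(p[0]-c["cx"])/f,(p[1]-c["cy"])/f,1]);return T[:3,3],d/np.linalg.norm(d)
def plane(n,p,z):
    o,d=ray(n,p);return o+d*(z-o[2])/d[2]
def tri(p,q):
    o,d=ray("scene",p);u,e=ray("top",q)
    s=np.linalg.lstsq(np.c_[d,-e],u-o,rcond=None)[0]
    a,b=o+s[0]*d,u+s[1]*e;return (a+b)/2,np.linalg.norm(a-b)
def blob(im,lo,hi,roi):
    x0,y0,x1,y1=roi;h=cv2.cvtColor(im,cv2.COLOR_BGR2HSV)
    m=np.zeros(h.shape[:2],np.uint8);m[y0:y1,x0:x1]=cv2.inRange(h,lo,hi)[y0:y1,x0:x1]
    n,l,s,c=cv2.connectedComponentsWithStats(m);k=1+np.argmax(s[1:,4])
    return (l==k).astype(np.uint8),c[k],s[k]
E
python3 - <<'E'
from h import *
t=cv2.imread("pics/top0.png");s=cv2.imread("pics/scene0.png")
g=((45,120,60),(75,255,255))
_,ct,st=blob(t,*g,(95,235,125,262));_,cs,ss=blob(s,*g,(370,268,405,300))
print("start",ct,st,cs,ss,tri(cs,ct),plane("top",ct,.05))
y=((22,120,80),(35,255,255))
for nm,roi in(("a",(300,225,350,245)),("b",(165,225,215,240))):
    m,c,q=blob(t,*y,roi);r=cv2.minAreaRect(cv2.findNonZero(m))
    print(nm,c,q,r); B=cv2.boxPoints(r)
    for p in B: print(p,plane("top",p,.05).round(4))
# base plate a: edges
m=cv2.inRange(cv2.cvtColor(t,cv2.COLOR_BGR2GRAY),0,95)
for nm,(x0,x1) in(("a",(278,350)),("b",(150,220))):
    L=[]
    for r in range(162,232):
        xs=np.where(m[r,x0:x1]>0)[0]
        if len(xs): L.append((x0+xs[0]-.5,r))
    P=np.array([plane("top",p,.012)[:2] for p in L]); k=np.polyfit(P[:,0],P[:,1],1);res=P[:,1]-np.polyval(k,P[:,0]);ok=abs(res)<.004
    k=np.polyfit(P[ok,0],P[ok,1],1);print(nm,"left edge y=",k,"yaw deg",np.degrees(np.arctan(k[0])),ok.sum())
    cols=range(x0+12,x0+30); B=[(c,[r for r in range(200,250) if m[r,c]][-1]+.5) for c in (range(290,304) if nm=="a" else range(160,170))]
    Q=np.array([plane("top",p,.012)[:2] for p in B]);print(" front edge",Q.mean(0),np.degrees(np.arctan(np.polyfit(Q[:,1],Q[:,0],1)[0])))
E
```

```text
start [106.72072072 248.55855856] [101 243  12  12 111] [389.0862069  278.87931034] [383 274  13  11 116] (array([0.46128321, 0.38917075, 0.05438305]), np.float64(0.0005657992391623364)) [0.46149447 0.39051847 0.05      ]
a [324.16528926 235.52066116] [307 234  35   4 121] ((324.0, 235.5), (34.0, 3.0), 0.0)
[307. 237.] [ 0.4885 -0.1325  0.05  ]
[307. 234.] [ 0.4963 -0.1326  0.05  ]
[341. 234.] [ 0.4958 -0.2224  0.05  ]
[341. 237.] [ 0.488  -0.2222  0.05  ]
b [190.25531915 231.34042553] [173 230  35   4  94] ((189.9805450439453, 231.31130981445312), (34.05854415893555, 2.869401216506958), 3.5763344764709473)
[172.89494 231.68095] [0.5044 0.2196 0.05  ]
[173.07393 228.81715] [0.5119 0.2193 0.05  ]
[207.06615 230.94167] [0.5058 0.1302 0.05  ]
[206.88716 233.80547] [0.4983 0.1305 0.05  ]
a left edge y= [-0.09576448 -0.05081902] yaw deg -5.47021900601513 1
 front edge [ 0.48840407 -0.10905126] 0.32554779871721906
b left edge y= [0.36229459 0.02076137] yaw deg 19.915178004650215 21
 front edge [0.51349627 0.25000525] 55.407551206491334<stdin>:19: RankWarning: Polyfit may be poorly conditioned
```

```bash
python3 - <<'E'
from h import *
t=cv2.imread("pics/top0.png")
h=cv2.cvtColor(t,cv2.COLOR_BGR2HSV)
f=lambda x,y:(275+(x-2)/5,145+(y-2)/5)
# shuttle blue+yellow mask
m=cv2.inRange(h,(95,100,40),(125,255,255));m[:,:300]=0;m[:185]=0;m[242:]=0;m[:,350:]=0
ys,xs=np.where(m>0);print("blue",xs.min(),xs.max(),ys.min(),ys.max())
L=[];R=[]
for r in range(195,232):
    x=np.where(m[r])[0]
    L.append(plane("top",(x[0]-.5,r),.05)[:2]);R.append(plane("top",(x[-1]+.5,r),.05)[:2])
for n,P in(("L",L),("R",R)):
    P=np.array(P);k=np.polyfit(P[:,0],P[:,1],1);print(n,k,np.degrees(np.arctan(k[0])),np.polyval(k,.49),np.std(P[:,1]-np.polyval(k,P[:,0])))
for a,b in(((52,60),(60,463)),):
    A,B=plane("top",f(*a),.012),plane("top",f(*b),.012);print(A,B,np.linalg.norm(A-B),np.degrees(np.arctan2(*(A-B)[[1,0]])))
for p in((141,75),(321,75)): print(plane("top",f(*p),.05))
for p in((164,462),(334,457)): print(plane("top",f(*p),.05), plane("top",f(*p),.03))
E
```

```text
blue 306 340 192 233
L [-0.00679114 -0.12854617] -0.3890974550350677 -0.13187382188120791 0.0006980911195372946
R [ 0.00613463 -0.22521488] 0.3514841226770595 -0.22220890830641124 0.000676499977226327
[ 0.71375062 -0.08116605  0.012     ] [ 0.48937027 -0.08206948  0.012     ] 0.22438217381056663 0.23068945419442347
[ 0.69642037 -0.12583813  0.05      ]
[ 0.69611942 -0.22327977  0.05      ]
[ 0.48847301 -0.13352375  0.05      ] [ 0.48906129 -0.13631172  0.03      ]
[ 0.49058595 -0.22330233  0.05      ] [ 0.49121428 -0.22779189  0.03      ]
```

Lane yaw is about 0°. The pad is at about (0.4895, -0.177, 0.030) and the button top at about (0.461, 0.390, 0.054). I'll close the jaws, square the tool (about +17.5° about z) and travel high.

```bash
python3 -m creep '[[[3,-3,0,0,0,4,-1],[6,-6,0,0,0,8,-1],[9,-9,0,0,0,12,-1],[12,-12,0,0,0,16,-1],[15,-15,0,0,0,17.5,-1]]]' 20; python3 -m creep '[[[2,-4,0,0,0,0,-1],[4,-8,0,0,0,0,-1],[5,-12,0,0,0,0,-1],[6,-16,0,0,0,0,-1],[6,-20,0,0,0,0,-1]]]'
```

```text
clock: 0.6
position: [0.3391, 0.4444, 0.2435]
ee_rot: [0.004, -3.141, 0.001]
force: [0.4, 0.7, -0.5]
width: 0.614
clock: 1.1
position: [0.3991, 0.2439, 0.2435]
ee_rot: [0.003, 3.141, -0.0]
force: [0.1, -0.9, 0.3]
width: 0.18
```

```bash
python3 -m creep '[[[1,-4.5,0,0,0,0,-1],[2,-9,0,0,0,0,-1],[3,-13.5,0,0,0,0,-1],[4,-18,0,0,0,0,-1],[4,-22,0,0,0,0,-1]]]'; python3 -m creep '[[[0,-4,0,0,0,0,-1],[0,-8,0,0,0,0,-1],[0,-12,0,0,0,0,-1],[0,-16,0,0,0,0,-1],[0,-20,0,0,0,0,-1]]]';  python3 -m creep '[[[0,0,-3,0,0,0,-1],[0,0,-6,0,0,0,-1],[0,0,-9,0,0,0,-1],[0,0,-12,0,0,0,-1],[0,0,-12,0,0,0,-1]]]'
python3 - <<'E'
from h import *
a=cv2.resize(arm.get_image("top")[130:270,250:390],None,fx=4,fy=4);b=cv2.resize(arm.get_image("scene")[120:260,150:300],None,fy=4,fx=1.6)
cv2.imwrite("pics/p1.png",a[:,:,::-1]);print(arm.observe()["position"])
E
```

```text
clock: 1.6
position: [0.4387, 0.0236, 0.2438]
ee_rot: [0.003, 3.141, -0.0]
force: [0.0, -0.5, 0.9]
width: 0.001
clock: 2.1
position: [0.4377, -0.1755, 0.2437]
ee_rot: [-0.0, -3.142, -0.0]
force: [1.4, 0.6, -0.3]
width: 0.003
clock: 2.6
position: [0.4357, -0.1732, 0.1208]
ee_rot: [-0.001, -3.135, -0.002]
force: [0.3, -0.7, -0.1]
width: 0.008
[ 0.4378921  -0.17406667  0.12395345]
```

View pics/p1.png

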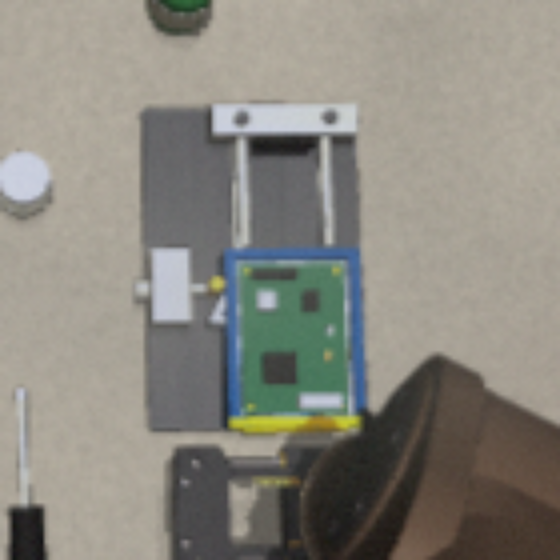

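The gripper is in front of the pad, aligned with it. Next I descend and approach.

```bash
python3 -m creep '[[[0,-0.2,-3,0,0,0,-1],[0,-0.2,-6,0,0,0,-1],[0,-0.2,-8.4,0,0,0,-1],[0,-0.2,-8.4,0,0,0,-1]]]'; python3 -m creep '[[[1,0,0,0,0,0,-1],[2,0,0,0,0,0,-1],[3,0,0,0,0,0,-1],[3.5,0,0,0,0,0,-1],[3.5,0,0,0,0,0,-1]]]';  python3 -m creep '[[[0.3,0,0,0,0,0,-1],[0.6,0,0,0,0,0,-1],[0.9,0,0,0,0,0,-1],[1.2,0,0,0,0,0,-1],[1.5,0,0,0,0,0,-1]]]'
python3 - <<'E'
from h import *
b=cv2.resize(arm.get_image("scene")[130:230,170:310],None,fy=5,fx=5)
cv2.imwrite("pics/p2.png",b[:,:,::-1]);o=arm.observe();print(o["position"],o["force"])
E
```

```text
clock: 3.1
position: [0.4378, -0.1757, 0.0391]
ee_rot: [-0.001, -3.14, -0.001]
force: [-0.2, 0.1, 0.8]
width: 0.005
clock: 3.6
position: [0.4741, -0.1759, 0.0402]
ee_rot: [-0.001, 3.141, -0.0]
force: [-0.3, 0.3, 0.3]
width: 0.007
clock: 4.1
position: [0.4862, -0.1758, 0.0394]
ee_rot: [-0.002, -3.138, -0.002]
force: [-8.5, 0.1, 6.9]
width: 0.003
[ 0.48674371 -0.17585191  0.0393724 ] [-7.35597999  0.5392335   4.60490753]
```

View pics/p2.png

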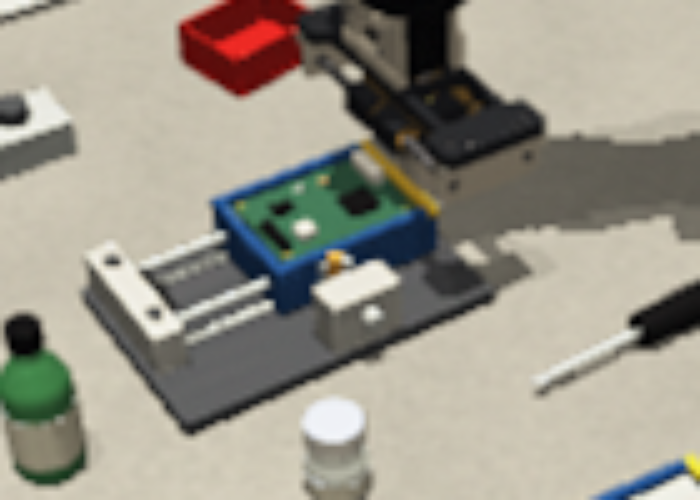

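The closed fingers are on the yellow pad, clear of the board, and contact is felt. I'll continue the push in smooth small steps.

```bash
python3 -m creep '[[[0.4,0,0,0,0,0,-1],[0.8,0,0,0,0,0,-1],[1.2,0,0,0,0,0,-1],[1.6,0,0,0,0,0,-1],[2,0,0,0,0,0,-1]]]';  python3 -m creep '[[[0.4,0,0,0,0,0,-1],[0.8,0,0,0,0,0,-1],[1.2,0,0,0,0,0,-1],[1.6,0,0,0,0,0,-1],[2,0,0,0,0,0,-1]]]'
python3 - <<'E'
from h import *
b=cv2.resize(arm.get_image("scene")[130:230,170:310],None,fy=5,fx=5)
cv2.imwrite("pics/p3.png",b[:,:,::-1]);o=arm.observe();print(o["position"],o["force"])
E
```

```text
clock: 4.65
position: [0.5069, -0.1757, 0.0393]
ee_rot: [-0.001, -3.139, -0.001]
force: [-5.0, 0.8, 2.6]
width: 0.004
clock: 5.15
position: [0.5265, -0.1755, 0.0393]
ee_rot: [-0.001, -3.138, -0.002]
force: [-6.5, 1.5, 4.6]
width: 0.003
[ 0.52732368 -0.17554073  0.0393424 ] [-5.76713085  1.06399631  1.11453681]
```

View pics/p3.png

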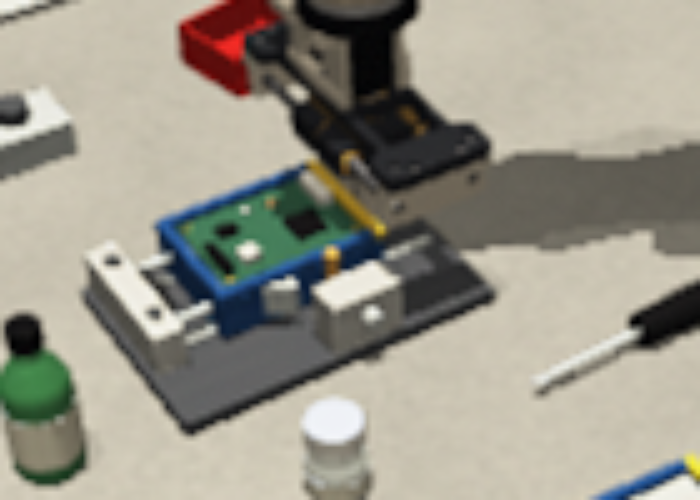

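The ramp at (280,295) is well behind the brass pin at (330,262), so travel is about 46 mm. I'll back off slowly.

```bash
python3 -m creep '[[[-0.3,0,0,0,0,0,-1],[-0.6,0,0,0,0,0,-1],[-0.9,0,0,0,0,0,-1],[-1.2,0,0,0,0,0,-1],[-1.5,0,0,0,0,0,-1]]]';  python3 -m creep '[[[-0.3,0,0,0,0,0,-1],[-0.8,0,0,0,0,0,-1],[-2,0,0,0,0,0,-1],[-4,0,0,0,0,0,-1],[-5,0,0,0,0,0,-1]]]';python3 -m creep '[[[-1,0,1,0,0,0,-1],[-2,0,5,0,0,0,-1],[-2,0,9,0,0,0,-1],[-2,0,9,0,0,0,-1]]]'
python3 - <<'E'
from h import *
b=cv2.resize(arm.get_image("scene")[130:230,170:310],None,fy=5,fx=5)
t=arm.get_image("top");cv2.imwrite("pics/top4.png",t[:,:,::-1])
cv2.imwrite("pics/p4.png",b[:,:,::-1]);o=arm.observe();print(o["position"],o["force"])
def edges(t):
    m=cv2.inRange(cv2.cvtColor(t,cv2.COLOR_BGR2HSV),(95,100,40),(125,255,255));m=m[:, 310:335];m[:150]=0;m[242:]=0
    return np.median([np.where(m[:,c])[0][0] for c in range(25)])
for f in("pics/top0.png","pics/top4.png"):
    e=edges(cv2.imread(f));print(e,plane("top",(322,e-.5),.05))
E
```

```text
clock: 5.7
position: [0.5119, -0.1757, 0.0394]
ee_rot: [-0.001, -3.14, -0.001]
force: [-4.0, 0.6, -0.2]
width: 0.003
clock: 6.2
position: [0.4622, -0.1764, 0.0401]
ee_rot: [0.002, 3.141, -0.001]
force: [-0.2, -0.5, -0.2]
width: 0.006
clock: 6.6
position: [0.446, -0.1774, 0.1349]
ee_rot: [0.002, 3.133, -0.003]
force: [0.9, -0.8, 0.2]
width: 0.007
[ 0.44439984 -0.17620198  0.13142497] [ 0.32086315  0.4136104  -0.18972397]
192.0 [ 0.60922298 -0.17536549  0.05      ]
181.0 [ 0.63902447 -0.17619144  0.05      ]
```

View pics/p4.png

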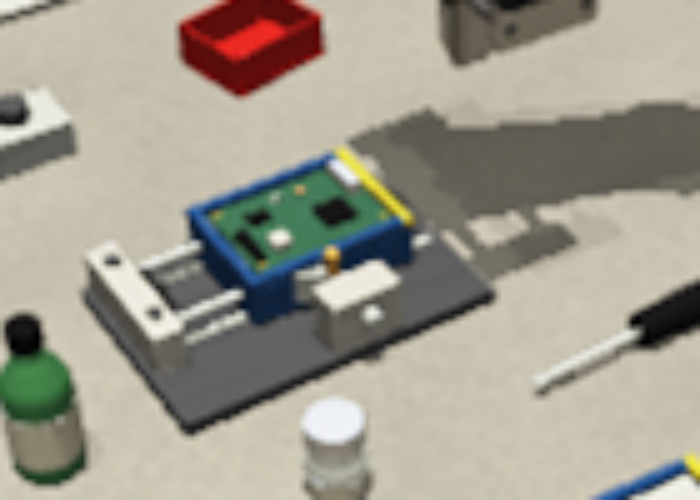

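View pics/top4.png

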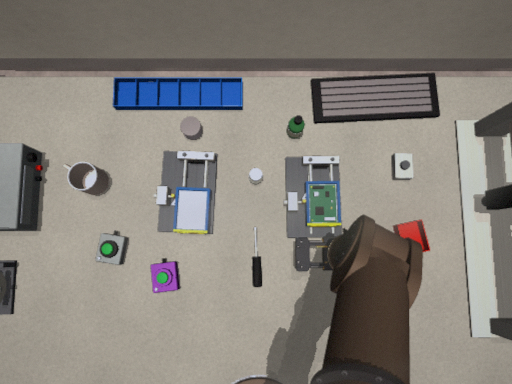

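Latched: the shuttle's rear edge has moved 29.8 mm, the ramp rests on the pin and the board lies in its nest. Now I travel high to the start button.

```bash
python3 -m creep '[[[0,1,4,0,0,0,-1],[0,4,7,0,0,0,-1],[0,8,7,0,0,0,-1],[0,12,7,0,0,0,-1],[0,16,7,0,0,0,-1]]]'; python3 -m creep '[[[0,4.5,0,0,0,0,-1],[0,9,0,0,0,0,-1],[0,13.5,0,0,0,0,-1],[0,18,0,0,0,0,-1],[0,22.5,0,0,0,0,-1]]]'; python3 -m creep '[[[0.6,4.5,0,0,0,0,-1],[1.2,9,0,0,0,0,-1],[1.7,13.5,0,0,0,0,-1],[1.7,17,0,0,0,0,-1],[1.7,18,0,0,0,0,-1]]]'; python3 -m creep '[[[0,0,0,0,0,0,-1],[0,0,0,0,0,0,-1]]]'
```

```text
clock: 7.2
position: [0.4428, -0.0145, 0.1994]
ee_rot: [-0.001, -3.141, -0.0]
force: [1.0, 0.4, -0.5]
width: 0.008
clock: 7.7
position: [0.4425, 0.2108, 0.199]
ee_rot: [-0.001, -3.141, 0.001]
force: [0.9, -0.3, 0.9]
width: 0.004
clock: 8.2
position: [0.4584, 0.3936, 0.1982]
ee_rot: [0.007, -3.14, -0.001]
force: [-0.2, -0.7, 0.9]
width: 0.006
clock: 8.4
position: [0.4603, 0.3873, 0.199]
ee_rot: [-0.002, -3.141, 0.003]
force: [-0.4, -0.1, -0.4]
width: 0.004
```

```bash
python3 -m creep '[[[0,0.2,-4,0,0,0,-1],[0,0.2,-8,0,0,0,-1],[0,0.2,-11.5,0,0,0,-1],[0,0.2,-12,0,0,0,-1],[0,0.2,-12,0,0,0,-1]]]'; 
python3 - <<'E'
from h import *
b=cv2.resize(arm.get_image("scene")[220:320,330:450],None,fy=5,fx=5)
cv2.imwrite("pics/p5.png",b[:,:,::-1]);o=arm.observe();print(o["position"],o["force"])
E
```

```text
clock: 8.9
position: [0.4604, 0.3892, 0.0796]
ee_rot: [-0.004, -3.141, 0.003]
force: [-0.0, 0.1, 0.5]
width: 0.002
[0.46108787 0.3902452  0.08096016] [-0.04008721  0.00527321  1.00293113]
```

View pics/p5.png

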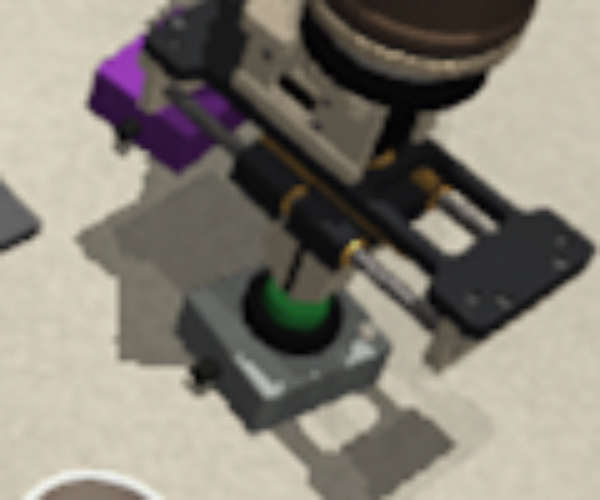

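The fingers are just above the green button at (298,300) on the grey box, centred. The gripper frame is well above the purple box. I'll press down slowly.

```bash
python3 -m creep '[[[0,0,-0.3,0,0,0,-1],[0,0,-0.6,0,0,0,-1],[0,0,-0.9,0,0,0,-1],[0,0,-1.1,0,0,0,-1],[0,0,-1.1,0,0,0,-1]]]'; python3 -m creep '[[[0,0,-0.15,0,0,0,-1],[0,0,-0.3,0,0,0,-1],[0,0,-0.3,0,0,0,-1]]]'
```

```text
clock: 9.45
position: [0.4609, 0.3915, 0.0691]
ee_rot: [0.001, 3.14, 0.002]
force: [2.2, 1.0, 2.2]
width: 0.005
clock: 9.75
position: [0.461, 0.3916, 0.0679]
ee_rot: [0.001, 3.14, 0.003]
force: [-2.8, -3.7, 23.6]
width: 0.005
```

```bash
python3 - <<'E'
from h import *
b=cv2.resize(arm.get_image("scene")[240:310,350:430],None,fy=7,fx=7,interpolation=cv2.INTER_CUBIC)
cv2.imwrite("pics/p6.png",b[:,:,::-1]);o=arm.observe();print(o["position"],o["force"])
E
python3 -m creep '[[[0,0,-0.1,0,0,0,-1],[0,0,-0.1,0,0,0,-1]]]'
```

```text
[0.46099812 0.39162102 0.0679356 ] [-2.66694354 -2.05695736 22.88106503]
clock: 10.0
position: [0.461, 0.3917, 0.0677]
ee_rot: [0.001, 3.14, 0.004]
force: [-5.2, -5.2, 30.5]
width: 0.008
```

View pics/p6.png

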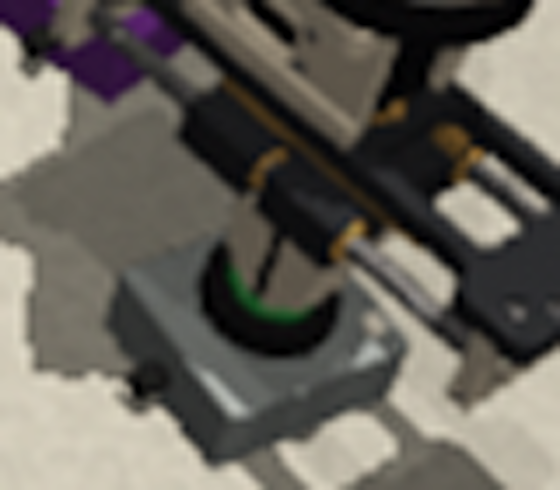

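The button looks sunk into its dark collar and a hard stop is felt (30 N). To confirm the stroke, I'll release slowly and watch where contact is lost.

```bash
for i in 1 2 3 4 5 6; do python3 -m creep '[[[0,0,0.15,0,0,0,-1],[0,0,0.15,0,0,0,-1]]]' | grep -E "pos|force"; done
```

```text
position: [0.461, 0.3916, 0.068]
force: [-1.0, -1.1, 19.8]
position: [0.4609, 0.3915, 0.0685]
force: [3.4, 0.7, 4.1]
position: [0.4604, 0.3912, 0.0694]
force: [2.4, 0.5, 3.6]
position: [0.4601, 0.391, 0.0707]
force: [1.3, 1.8, 2.4]
position: [0.4599, 0.3908, 0.0721]
force: [1.3, 1.0, 1.6]
position: [0.4597, 0.3907, 0.0736]
force: [-0.0, 0.6, 1.2]
```

The spring force falls from 4 N at 0.0682 to about 0 near 0.074, so the stroke was the full ~6 mm or so. I'll retreat and check.

```bash
python3 -m creep '[[[0,0,1,0,0,0,-1],[0,0,4,0,0,0,-1],[0,0,8,0,0,0,-1],[0,0,12,0,0,0,-1],[-4,0,13,0,0,0,-1]]]'; python3 -m creep '[[[-4,0,0,0,0,0,-1],[-8,1,0,0,0,0,-1],[-11,3,0,0,0,0,-1],[-11,3,0,0,0,0,-1],[-11,3,0,0,0,0,-1]]]'
python3 - <<'E'
from h import *
t=arm.get_image("top");s=arm.get_image("scene")
cv2.imwrite("pics/top7.png",t[:,:,::-1]);cv2.imwrite("pics/s7.png",s[:,:,::-1]);o=arm.observe();print(o["position"],o["force"])
a=cv2.resize(t[145:250,275:355],None,fx=5,fy=5);b=cv2.resize(s[230:335,330:410],None,fx=5,fy=5)
cv2.imwrite("pics/crop7.png",np.hstack([a,b])[:,:,::-1])
t=cv2.imread("pics/top7.png");t0=cv2.imread("pics/top0.png")
g=((45,120,60),(75,255,255))
for n,f in(("s","scene0"),("s","s7")):print(blob(cv2.imread(f"pics/{f}.png"),*g,(370,268,405,300))[1:])
for i in(t0,t):
    m=cv2.inRange(cv2.cvtColor(i,cv2.COLOR_BGR2HSV),(95,100,40),(125,255,255))
    for x0,x1 in((310,335),(182,203)):
        e=np.median([180+np.where(m[150:242,c])[0][0]-30 for c in range(x0,x1)]);print(x0,plane("top",((x0+x1)/2,e-.5),.05)[0])
    print("board",blob(i,(45,60,40),(85,255,200),(300,170,345,240))[1])
E
```

```text
clock: 11.7
position: [0.4259, 0.3909, 0.2088]
ee_rot: [0.01, 3.134, 0.007]
force: [0.0, 0.5, -0.6]
width: 0.008
clock: 12.2
position: [0.3095, 0.4211, 0.2042]
ee_rot: [0.003, -3.142, 0.0]
force: [1.3, -0.3, -0.3]
width: 0.004
[0.3111418  0.42025573 0.2039411 ] [ 0.44052724 -0.33765244  0.08666473]
(array([389.0862069 , 278.87931034]), array([383, 274,  13,  11, 116], dtype=int32))
(array([389.11965812, 278.92307692]), array([383, 274,  13,  11, 117], dtype=int32))
310 0.6092173961319782
182 0.6214288320907257
board [323.1754386  214.33333333]
310 0.6390193706643204
182 0.6214288320907257
board [322.89364845 203.19350074]
```

View pics/crop7.png

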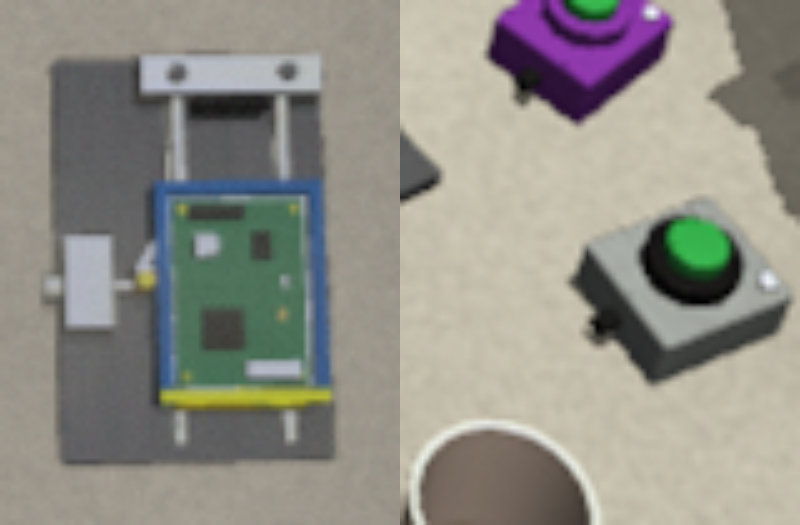

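View pics/top7.png

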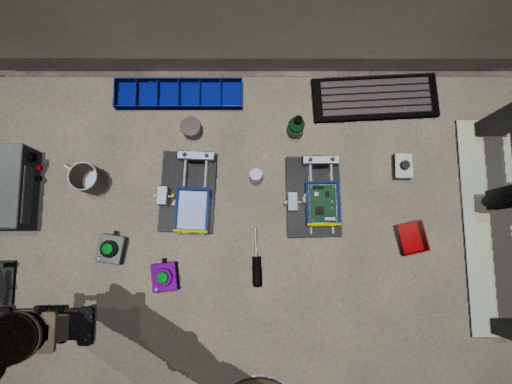

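The shuttle is latched at the pin with the board lying in its nest. The button is up, the empty shuttle and the bystanders are unchanged, and the arm is clear.

```bash
python3 -c "
from cell import arm
print(arm.sign_off())"
```

```text
the job is handed in; nothing more can be done
None
```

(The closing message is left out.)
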